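# Build the coupled-coil circuit on the experiment board

## Task

Lay out the circuit on the experiment board: the resistor block in the oblong outline next to the green input plate, the capacitor block in the oblong outline next to the black output plate with the two red posts, each centred in its outline and lying lengthwise along it, and between them, centred in the printed ring, the transformer built from the outside in: first the copper coil, then the green coil inside it, last the steel core inside the green coil, all upright. Set every part down rather than letting it drop or topple, and leave the lamp block and the multimeter where they are.

Things in the scene. Friction and masses are not known exactly. Their poses are not given: they have to be found in the camera images.
- board: Cream board, fixed, flat top 40 mm above the bench. Origin: at bench height under the centre of its printed ring (92 mm diameter); x across it towards the jacks, away from the robot; y along it. Spans x -65 to 85, y -165 to 165 mm. Two printed oblong outlines, 74 mm (x) by 52 mm (y), centred at x 0, y +100 and -100 mm, a jack behind each; which jack is at which end changes.
- input_jack: Input: green plate 32 x 44 x 4 mm with one upright brass connector, 26 mm high in all, fixed on the board behind one oblong outline. Origin: centre of the plate's underside, at the board's top; axes parallel to the board's. The centre of its outline is 55 mm from it along -x.
- output_jack: Output: black plate 32 x 44 x 4 mm with two upright red posts, 22 mm high in all, fixed on the board behind the other oblong outline. Origin: centre of the plate's underside, at the board's top; axes parallel to the board's. The centre of its outline is 55 mm from it along -x.
- resistor: White plastic plug-in block, 50 mm long (own x) x 28 mm wide (own y) x 25 mm high, 60 g nominal, standing upright on its base; on its top lies a beige cylinder 28 mm long with coloured bands along the block's length, up to 36 mm above its underside. Origin: centre of its underside; z up. Half a turn makes no difference.
- capacitor: White plastic plug-in block, 50 mm long (own x) x 28 mm wide (own y) x 25 mm high, 60 g nominal, standing upright on its base; on its top stands a dark blue can of 20 mm diameter with a silver end, up to 47 mm above its underside. Origin: centre of its underside; z up. Half a turn makes no difference.
- big_coil: Copper-coloured coil with black rims, an upright open tube: outer diameter 68 mm, bore 61 mm, 35 mm high, 220 g nominal. Open at both ends. Origin: centre of its lower end; z up along the bore.
- small_coil: Green coil with light green rims, an upright open tube: outer diameter 45 mm, bore 37 mm, 65 mm high, 180 g nominal. Open at both ends, so that inside the copper coil it stands on the board and rises 30 mm above it. Origin: centre of its lower end; z up along the bore.
- core: Steel core with a yellow top end, an upright solid rod of 22 mm diameter, 95 mm high, 250 g nominal. Inside the green coil it stands on the board and rises 30 mm above that coil. Origin: centre of its lower end; z up.
- lamp: White plastic plug-in block, 50 mm long (own x) x 28 mm wide (own y) x 25 mm high, 60 g nominal, standing upright on its base; on its top a small red dome on a steel collar, up to 42 mm high. Not needed: to be left alone. Origin: centre of its underside; z up. Half a turn makes no difference.
- meter: Yellow and black hand-held multimeter lying on the bench, 170 mm (own x) x 82 mm x 47 mm high, loose. To be left alone. Origin: centre of its underside.

How it is judged:
On the way, in this order (a step that is already met when the one before it is completed fails the run):
1. the copper coil stands released in the printed ring (horizontal distance between big_coil and board below 0.013 m and angle between big_coil's own z axis and vertical below 0.1 rad and z of big_coil in the frame of board between 0.035 and 0.045 m and contact force between the fingers and big_coil below 0.05 N), for 0.2 s.
2. the green coil stands released inside the copper coil (horizontal distance between big_coil and board below 0.013 m and angle between each of big_coil, small_coil's own z axis and vertical below 0.1 rad and z of big_coil in the frame of board between 0.035 and 0.045 m and horizontal distance between small_coil and big_coil below 0.012 m and z of small_coil in the frame of board between 0.035 and 0.045 m and contact force between the fingers and small_coil below 0.05 N), for 0.2 s.
3. the steel core stands released inside the green coil (horizontal distance between big_coil and board below 0.013 m and angle between each of big_coil, small_coil, core's own z axis and vertical below 0.1 rad and z of big_coil in the frame of board between 0.035 and 0.045 m and horizontal distance between small_coil and big_coil below 0.012 m and z of small_coil in the frame of board between 0.035 and 0.045 m and horizontal distance between core and small_coil below 0.012 m and z of core in the frame of board between 0.035 and 0.045 m and contact force between the fingers and core below 0.05 N), for 0.2 s.
At the end, for the whole second after the job is handed in: Each block stands in its own outline, within 13 mm each way of the centre and 0.3 rad of lengthwise; the copper coil within 13 mm of the ring's centre, the green coil inside it, the core inside that; all down on the board, upright within 0.1 rad, released, at rest (all of step 3 and x of resistor in the frame of input_jack between -0.068 and -0.042 m and y of resistor in the frame of input_jack between -0.013 and 0.013 m and angle between the x axis of each of resistor, capacitor and the x axis of board, either way round below 0.3 rad and angle between each of resistor, capacitor's own z axis and vertical below 0.1 rad and z of resistor in the frame of board between 0.035 and 0.045 m and x of capacitor in the frame of output_jack between -0.068 and -0.042 m and y of capacitor in the frame of output_jack between -0.013 and 0.013 m and z of capacitor in the frame of board between 0.035 and 0.045 m and linear speed of each of resistor, capacitor, big_coil, small_coil, core below 0.02 m/s and contact force between the fingers and resistor below 0.05 N and contact force between the fingers and capacitor below 0.05 N and contact force between the fingers and big_coil below 0.05 N and contact force between the fingers and small_coil below 0.05 N); the robot touches nothing.
It fails at once if a part is dropped or knocked over (it moves faster than 0.6 m/s with no finger on it) ((linear speed of resistor above 0.6 m/s and contact force between the fingers and resistor below 0.01 N) or (linear speed of capacitor above 0.6 m/s and contact force between the fingers and capacitor below 0.01 N) or (linear speed of big_coil above 0.6 m/s and contact force between the fingers and big_coil below 0.01 N) or (linear speed of small_coil above 0.6 m/s and contact force between the fingers and small_coil below 0.01 N) or (linear speed of core above 0.6 m/s and contact force between the fingers and core below 0.01 N)).
It fails at once if the lamp block or the multimeter is shifted by more than 20 mm (distance of any of lamp, meter from where it was at the start of the episode above 0.02 m).
It also fails if it takes over 112 s, if anything falls off the work surface, if the arm or the gripper's body presses on something with over 40 N, if the wrist force passes 120 N, or if a joint passes its speed limit or range.

## Robot

A 6-joint arm with a two-finger parallel gripper is mounted at the origin on the work surface. World frame = base frame: x ahead of the robot, y to its left, z up, the work surface at z = 0. Lengths are in m, angles in rad, forces in N, time in s.
With the tool pointing down it reaches from about 0.3 to 0.775 m from the base axis. Payload 14.6 kg.
Tool frame: the origin (TCP) lies midway between the tips of the shut fingers; the grasp point (between the pads) lies 19 mm behind it (ctrl.grip_depth is the distance from the TCP to the grasp point, in m); z points along the fingers, x is the direction in which the jaws open and shut, and the axes are right-handed (so a half turn about z gives the same grasp; the last joint's range is limited). The gripper opens to 94 mm and grips with 3 to 60 N. Pads are 16 mm wide; open, the fingers measure 119 mm over their backs; the gripper's body (75 mm by 177 mm) begins 78 mm behind the grasp point.
Start: joints at [1.076, 0.3, 1.521, -0, 1.321, -0.067], TCP at [0.228, 0.5, 0.205] pointing down, gripper open.
Joint ranges: [-3.03, 3.03], [-0.79, 2.21], [0.23, 2.52], [-1.04, 4.18], [0, 3.07], [-2.55, 2.55]. Speed limits (rad/s): [2.22, 2.22, 2.57, 3.14, 3.14, 3.14].

## Interface

Orientations are given as [roll, pitch, yaw] about the fixed x, y, z axes, in that order (R = Rz(yaw) Ry(pitch) Rx(roll)).
In Python, from station import ctrl gives the robot as it stands.
- The arm moves only by the tool play_rows, never from a script. Its argument "steps" is a list that holds one entry, the list of rows, each a list of 7 numbers: the shift along the tool's x, y, z in cm, then the turn, a rotation vector about the tool's x, y, z in rad, then the opening, from 0 (shut) to 1 (fully open). In form: [[[x, y, z, ax, ay, az, hand], ...]]. A call has 1 to 20 rows; each row is the pose to reach, as a shift and turn from the pose measured when the call began, along the tool's axes at that moment; what a row does not reach only later rows make up. A row lasts 1/12 s, in which the tool goes at most 41.7 mm and 7.16 degrees, less where a joint would pass 70% of its speed; a pose out of reach is approached as far as the arm can. A call with a gripper value outside its range is refused whole. The fingers move at their own pace and stop on an object; "force" is the grip in N (left out, the last holds). Time passes only in rows, so rows that repeat a pose let the fingers close. It gives the time, the measured TCP pose, the force and the opening at its end, in the units of the state.
- ctrl.get_obs(): the state, without advancing time (a new reading comes with each control period).
- ctrl.camera(name): name is "side" or "top" or "wrist"; returns a dict with "frame" (384x512x3 uint8, blue, green, red), "fovy" (degrees; the focal length in pixels is half the picture's height over the tangent of half this angle, whatever the lens; pixels are square), "cx", "cy" (the principal point, pixels), "world_to_cam" (4x4, takes a point from world to camera coordinates). Camera axes: x right, y up, looking along -z (the intrinsics and any distortion apply to the point x, -y, -z); pixel columns grow to the right and rows downward; lengths in m; the calibration is good to about 2 mm. A picture is of the moment at which its call begins. There is no depth.
- ctrl.hand_in(): hands the job in, once; it reports no verdict.
The state is a dict: "time_s": time; "qpos": joint angles; "joint_vel": joint speeds; "tau": joint torques, N m; "ee_pos": TCP position; "eef_rot": TCP orientation; "force": force on the tool from outside, world axes, zero at the start; "moment": the same for the moment, N m; "grip_width": finger opening in m.
Only numpy, scipy, OpenCV 4.12 (cv2) and the standard library are available. Lean on these libraries where they do the work, as an engineer would, in place of code of your own. Each camera call takes 0.05 s, during which the arm holds its last target. There are 200 camera calls.

## Working session

There is one attempt and no reset: what is moved stays moved. The work goes in short steps, Python scripts to look and compute and a tool call to move; the robot and the scene stay as the last step left them, time stands still between calls to the robot, and variables do not carry over. Pictures are saved under pics/ and viewed, about 12 in all and at most 16, crops included, and the job is handed in when it is done.

Besides the shell and the picture viewer there is one more tool, called as a command line: name --argument value ..., lists and objects as JSON in quotes. play_rows: Moves the arm, as the interface text tells. Its arguments: {"type":"object","properties":{"steps":{"type":"array"},"force":{"type":"number"}},"required":["steps"]}

```bash
mkdir -p pics; ls
python3 - <<'E'
from station import ctrl
import cv2,numpy as np
o=ctrl.get_obs();print({k:np.round(v,4) for k,v in o.items()})
for n in("top","side"):
    c=ctrl.camera(n);print(n,{k:(np.round(v,4).tolist()) for k,v in c.items() if k!="frame"})
    cv2.imwrite(f"pics/{n}0.png",c["frame"])
E
```

```text
pics
{'time_s': np.float64(0.0), 'qpos': array([ 1.0764,  0.3005,  1.5216, -0.    ,  1.3207, -0.0666]), 'joint_vel': array([-0.    , -0.    ,  0.0008, -0.0005, -0.    ,  0.0003]), 'tau': array([-7.00000e-04, -5.31799e+01, -3.52729e+01,  7.08000e-02,
        2.44000e-02, -1.00000e-04]), 'ee_pos': array([0.228 , 0.5002, 0.2049]), 'eef_rot': array([-3.1415e+00,  1.1000e-03,  1.1430e+00]), 'force': array([-0.5926,  0.5983,  0.2165]), 'moment': array([-0.0357, -0.0432,  0.0087]), 'grip_width': np.float64(0.0937)}
top {'fovy': 57.4601, 'cx': 255.2463, 'cy': 188.216, 'world_to_cam': [[-0.024, -0.9997, -0.0013, 0.007], [0.9894, -0.0239, 0.1433, -0.5642], [-0.1433, 0.0021, 0.9897, -0.7523], [0.0, 0.0, 0.0, 1.0]]}
side {'fovy': 46.995, 'cx': 251.7308, 'cy': 185.9535, 'world_to_cam': [[0.9076, -0.4197, -0.0045, -0.5173], [0.3254, 0.6968, 0.6392, -0.2109], [-0.2651, -0.5816, 0.769, -1.1614], [0.0, 0.0, 0.0, 1.0]]}
```

View pics/top0.png

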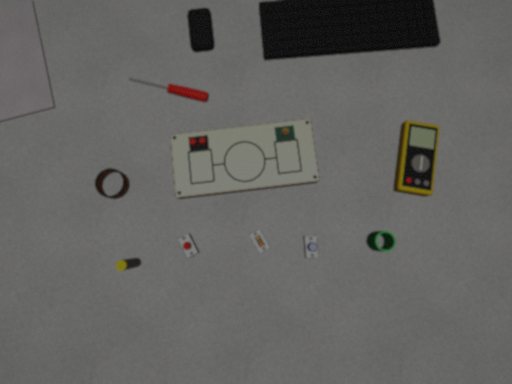

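View pics/side0.png

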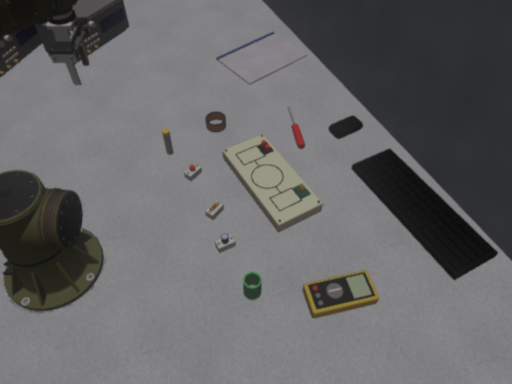

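The top view shows the board around (245,160). The black output jack is at its left end (200,143) and the green input jack at its right end (285,133). The copper coil is at (112,184), core at (125,265), lamp at (188,245), resistor at (260,241), capacitor at (311,246), green coil at (381,241) and meter at (418,158). The side view shows the same layout.

```bash
cat > h.py <<'E'
from station import ctrl
import cv2,numpy as np
def cast(c,px,z):
    """pixels (N,2) -> world points on plane z"""
    f=192/np.tan(np.radians(c["fovy"])/2); px=np.atleast_2d(np.asarray(px,float))
    d=np.c_[(px[:,0]-c["cx"])/f,-(px[:,1]-c["cy"])/f,-np.ones(len(px))]
    W=np.array(c["world_to_cam"]);R=W[:3,:3];o=-R.T@W[:3,3];d=d@R
    return o+d*((z-o[2])/d[:,2])[:,None]
def proj(c,p):
    f=192/np.tan(np.radians(c["fovy"])/2);W=np.array(c["world_to_cam"])
    q=np.atleast_2d(p)@W[:3,:3].T+W[:3,3]
    return np.c_[c["cx"]-f*q[:,0]/q[:,2],c["cy"]+f*q[:,1]/q[:,2]]
def blobs(m,amin):
    cs,_=cv2.findContours(m.astype(np.uint8),cv2.RETR_EXTERNAL,cv2.CHAIN_APPROX_NONE)
    return [k for k in cs if cv2.contourArea(k)>=amin]
E
python3 - <<'E'
from h import *
c=ctrl.camera("top");im=c["frame"];hsv=cv2.cvtColor(im,cv2.COLOR_BGR2HSV)
print("cam",-np.array(c["world_to_cam"])[:3,:3].T@np.array(c["world_to_cam"])[:3,3])
g=im.astype(int).sum(2)
# board
m=(im[:,:,1]>140)
for b in blobs(cv2.morphologyEx(((g>400)).astype(np.uint8),cv2.MORPH_CLOSE,np.ones((5,5))),25):
    r=cv2.minAreaRect(b);x,y=r[0]
    z=0.04 if cv2.contourArea(b)>2000 else 0.025
    P=cast(c,cv2.boxPoints(r),z)
    print("bright",np.round(r[0],1),np.round(r[1],1),"ctr",P.mean(0).round(4),"edges",[round(float(np.linalg.norm(P[i]-P[i-1])),4) for i in(1,2)],"dirs",[round(float(np.degrees(np.arctan2(*(P[i]-P[i-1])[1::-1]))),1) for i in (1,2)])
for n,lo,hi,z in(("green",(40,120,30),(85,255,255),.065),("yellow",(22,130,80),(35,255,255),.095),("copper/dark",(0,0,0),(179,255,55),.035),("red",(0,150,60),(6,255,255),.04)):
    for b in blobs(cv2.inRange(hsv,lo,hi),8):
        (x,y),(a,w),_=cv2.minAreaRect(b)
        if y<115: continue
        print(n,round(x,1),round(y,1),round(a,1),round(w,1),cast(c,[x,y],z).round(3)[0])
cv2.imwrite("pics/top_crop.png",cv2.resize(im[115:285,85:405],None,fx=2.5,fy=2.5,interpolation=cv2.INTER_CUBIC))
E
```

```text
cam [ 0.45062973 -0.00488581  0.82542607]
green 381.0 241.0 18.0 26.0 [ 0.44  -0.274  0.065]
yellow 121.0 264.5 9.0 10.0 [0.406 0.272 0.095]
yellow 418.3 157.6 35.2 71.1 [ 0.614 -0.356  0.095]
copper/dark 132.9 262.7 7.9 12.9 [0.405 0.268 0.035]
copper/dark 387.4 240.8 14.4 9.7 [ 0.44  -0.298  0.035]
copper/dark 372.0 240.5 17.0 10.0 [ 0.441 -0.264  0.035]
copper/dark 121.3 187.3 12.0 26.0 [0.575 0.299 0.035]
copper/dark 104.2 180.2 16.0 28.1 [0.592 0.339 0.035]
copper/dark 418.8 164.1 27.6 47.4 [ 0.612 -0.384  0.035]
copper/dark 198.4 143.3 13.1 17.2 [0.674 0.123 0.035]
copper/dark 284.4 133.6 11.9 14.9 [ 0.692 -0.078  0.035]
copper/dark 398.7 156.5 2.0 65.5 [ 0.631 -0.339  0.035]
red 186.8 245.3 4.2 4.9 [0.44  0.148 0.04 ]
red 408.5 180.0 6.0 5.0 [ 0.575 -0.355  0.04 ]
red 192.5 141.0 6.0 5.0 [0.678 0.136 0.04 ]
red 201.7 139.6 6.3 6.7 [0.681 0.115 0.04 ]
```

View pics/top_crop.png

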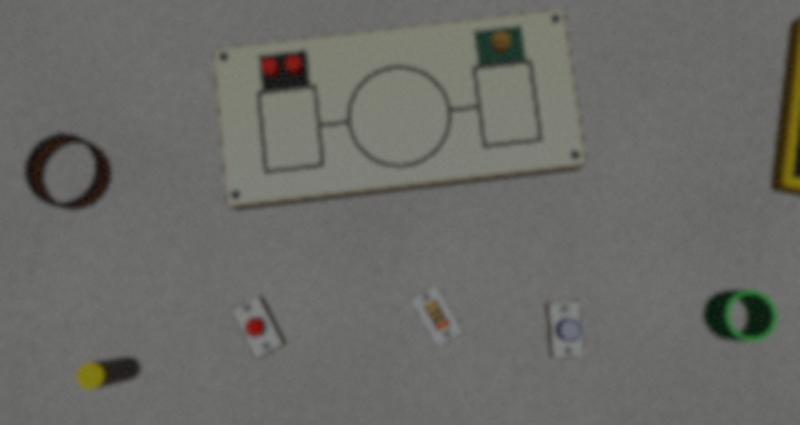

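The enlarged crop shows the ring centre near crop (399,116). The red posts are over the left outline, the brass connector on green is over the right one, and all five parts stand apart. Next I measure the board and the blocks.

Run:
```python
from h import *
c=ctrl.camera("top");im=c["frame"];hsv=cv2.cvtColor(im,cv2.COLOR_BGR2HSV)
g=cv2.cvtColor(im,cv2.COLOR_BGR2GRAY)
print("levels bench",g[215,230],"board",g[170,245], "hsv board",hsv[170,245],"block",g[250:256,309:315].max())
m=cv2.morphologyEx((g>(int(g[215,230])+int(g[170,245]))//2).astype(np.uint8),cv2.MORPH_OPEN,np.ones((2,2)))
for b in blobs(cv2.morphologyEx(m,cv2.MORPH_CLOSE,np.ones((5,5))),60):
    r=cv2.minAreaRect(b)
    if not(110<r[0][1]<290):continue
    z=0.04 if cv2.contourArea(b)>2000 else 0.025
    P=cast(c,cv2.boxPoints(r),z)
    print("bright",np.round(r[0],1),"ctr",P.mean(0).round(4),"edges",[round(float(np.linalg.norm(P[i]-P[i-1])),4) for i in(1,2)],"dirs",[round(float(np.degrees(np.arctan2(*(P[i]-P[i-1])[1::-1]))),1) for i in (1,2)])
# ring interior and outlines: bright regions enclosed by lines
cs,_=cv2.findContours(m[:, :],cv2.RETR_CCOMP,cv2.CHAIN_APPROX_NONE)
for b in cs:
    a=cv2.contourArea(b);r=cv2.minAreaRect(b)
    if a>400 and 110<r[0][1]<220 and 150<r[0][0]<330:
        P=cast(c,cv2.boxPoints(r),.04);print("reg",a,np.round(r[0],1),P.mean(0).round(4),[round(float(np.linalg.norm(P[i]-P[i-1])),4) for i in(1,2)],[round(float(np.degrees(np.arctan2(*(P[i]-P[i-1])[1::-1]))),1) for i in (1,2)])
# copper: elliptical rim
d=(g<g[215,230]*0.62).astype(np.uint8)
k=max(blobs(cv2.morphologyEx(d[150:220,80:145],cv2.MORPH_CLOSE,np.ones((5,5))),50),key=cv2.contourArea)+[80,150]
r=cv2.minAreaRect(k);print("copper",r);Q=k[:,0].astype(float)
print(cast(c,r[0],.0175))
```

```text
levels bench 107 board 128 hsv board [ 30  18 129] block 128
bright [244.3 158.2] ctr [0.6354 0.0164 0.04  ] edges [0.3318, 0.1451] dirs [-84.6, -176.4]
reg 500.0 [201.7 167.2] [0.6161 0.1147 0.04  ] [0.0445, 0.0658] [-85.5, -174.8]
reg 983.5 [245.  162.5] [0.6247 0.0155 0.04  ] [0.0831, 0.0819] [-91.4, 178.4]
reg 492.0 [288.4 157. ] [ 0.635  -0.0843  0.04  ] [0.0448, 0.0661] [-84.1, -175.4]
reg 8303.0 [244.3 158.2] [0.6354 0.0164 0.04  ] [0.3318, 0.1451] [-84.6, -176.4]
reg 4167.0 [244.4 157. ] [0.6381 0.0162 0.04  ] [0.269, 0.129] [-84.6, -176.1]
copper ((111.80001068115234, 183.4000244140625), (33.09380340576172, 28.621667861938477), 26.56505012512207)
[[0.58705785 0.32820141 0.0175    ]]
```

```bash
cat >> h.py <<'E'
def move(x,y,z,yawdeg=None,o=None):
    """shift in tool axes (cm) and turn about tool z for a world target, tool down"""
    o=o or ctrl.get_obs();from scipy.spatial.transform import Rotation as R
    r=R.from_euler("xyz",o["eef_rot"]);t=r.as_matrix().T@(np.array([x,y,z])-o["ee_pos"])*100
    T=r if yawdeg is None else R.from_euler("xyz",[np.pi,0,np.radians(yawdeg)])
    print("move",t.round(2),"rot",(r.inv()*T).as_rotvec().round(3),"rows",int(np.ceil(max(np.linalg.norm(t)/4.17,(r.inv()*T).magnitude()/.125))))
E
python3 - <<'E'
from h import *
c=ctrl.camera("top")
for n,p,z in(("cap base",(311.4,245.5),.02),("res",(259.4,241.4),.025),("lamp",(188,246),.02),("green top",(384.5,241),.065)): print(n,cast(c,p,z).round(4)[0])
move(.43,-.13,.17,93)
E
```

```text
cap base [ 0.4328 -0.1308  0.02  ]
res [ 0.4449 -0.0131  0.025 ]
lamp [0.4384 0.1492 0.02  ]
green top [ 0.4396 -0.281   0.065 ]
move [-48.97  44.52   3.54] rot [-0.     0.001 -0.48 ] rows 16
```

play_rows --steps '[[[-49,44.5,3.5,0,0,-0.48,1],[-49,44.5,3.5,0,0,-0.48,1],[-49,44.5,3.5,0,0,-0.48,1],[-49,44.5,3.5,0,0,-0.48,1],[-49,44.5,3.5,0,0,-0.48,1],[-49,44.5,3.5,0,0,-0.48,1],[-49,44.5,3.5,0,0,-0.48,1],[-49,44.5,3.5,0,0,-0.48,1],[-49,44.5,3.5,0,0,-0.48,1],[-49,44.5,3.5,0,0,-0.48,1],[-49,44.5,3.5,0,0,-0.48,1],[-49,44.5,3.5,0,0,-0.48,1],[-49,44.5,3.5,0,0,-0.48,1],[-49,44.5,3.5,0,0,-0.48,1],[-49,44.5,3.5,0,0,-0.48,1],[-49,44.5,3.5,0,0,-0.48,1],[-49,44.5,3.5,0,0,-0.48,1],[-49,44.5,3.5,0,0,-0.48,0.6],[-49,44.5,3.5,0,0,-0.48,0.6],[-49,44.5,3.5,0,0,-0.48,0.6]]]'

```text
time_s: 1.92
ee_pos: [0.4295, -0.1291, 0.1705]
eef_rot: [-3.141, 0.0, 1.624]
force: [0.0, 1.2, 0.1]
grip_width: 0.0773
```

Run:
```python
from h import *
c=ctrl.camera("wrist");print(c["fovy"],c["cx"],c["cy"]);o=ctrl.get_obs();print(o["ee_pos"],o["eef_rot"])
W=c["world_to_cam"];print("cam",-W[:3,:3].T@W[:3,3])
print("tcp->px",proj(c,o["ee_pos"]),"cap est->px",proj(c,[.433,-.131,.025]))
cv2.imwrite("pics/w1.png",c["frame"])
```

```text
63.86867681217231 254.6138901547484 187.9656744379917
[ 0.42961098 -0.12901583  0.17064292] [3.14158912e+00 4.61407442e-04 1.62450240e+00]
cam [ 0.36052704 -0.13249086  0.3490737 ]
tcp->px [[254.54882385 227.77945888]] cap est->px [[252.67150035 181.38818234]]
```

View pics/w1.png

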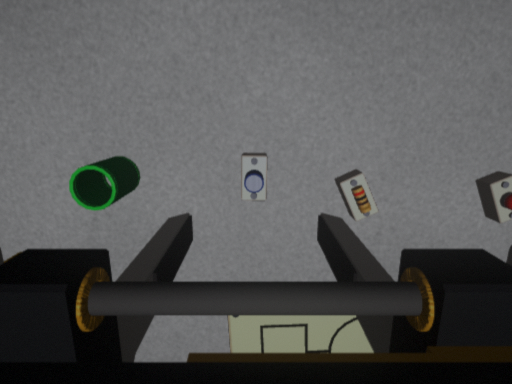

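The wrist view shows the capacitor block at (254,177), resistor at (359,196), green coil rim at (93,187), lamp at (505,200) and part of the board at the bottom.

```bash
cat >> h.py <<'E'
def block(c,p0,half=40,thr=1.35,z=.025):
    """white block near world p0 in a view: centre and long-axis yaw from the rectangle of its bright top"""
    g=cv2.cvtColor(c["frame"],cv2.COLOR_BGR2GRAY);u,v=proj(c,p0)[0].astype(int)
    a,b=max(u-half,0),max(v-half,0);w=g[b:v+half,a:u+half]
    m=cv2.morphologyEx((w>np.median(w)*thr).astype(np.uint8),cv2.MORPH_CLOSE,np.ones((9,9)))
    k=max(blobs(m,30),key=cv2.contourArea)+[a,b];r=cv2.minAreaRect(k)
    P=cast(c,cv2.boxPoints(r),z);e=[P[1]-P[0],P[2]-P[1]];n=[np.linalg.norm(x) for x in e];L=e[int(np.argmax(n))]
    yaw=np.degrees(np.arctan2(L[1],L[0]));yaw=(yaw+90)%180-90
    print("block",np.round(r[0],1),P.mean(0).round(4),"yaw",yaw.round(1),"size",np.round(n,4));return P.mean(0),yaw
E
python3 - <<'E'
from h import *
c=ctrl.camera("wrist")
for t in(1.3,1.5):
  p,y=block(c,[.433,-.131,.025],thr=t)
  block(c,[.445,-.013,.025],32,thr=t)
move(p[0],p[1],.003,y+90);move(p[0],p[1],.06,y+90)
E
```

```text
Traceback (most recent call last):
  File "h.py", line 27, in block
    k=max(blobs(m,30),key=cv2.contourArea)+[a,b];r=cv2.minAreaRect(k)
      ~~~^^^^^^^^^^^^^^^^^^^^^^^^^^^^^^^^^
ValueError: max() iterable argument is empty
```

```bash
sed -i 's/k=max(blobs(m,30),key=cv2.contourArea)+\[a,b\];r=cv2.minAreaRect(k)/k=(max(blobs(m,30),key=cv2.contourArea)+[a,b]).astype(np.int32);r=cv2.minAreaRect(k)/' h.py
python3 - <<'E'
from h import *
c=ctrl.camera("wrist")
g=cv2.cvtColor(c["frame"],cv2.COLOR_BGR2GRAY);print("bench",np.median(g[130:220,200:300]),"block",np.percentile(g[160:195,244:266],[25,50,75,90]), "other",np.percentile(g[175:215,345:372],[50,75,90]))
for t in(1.15,1.22,1.3):
  try:
    p,y=block(c,[.433,-.131,.025],thr=t)
    block(c,[.445,-.013,.025],32,thr=t);move(p[0],p[1],.003,y+90);move(p[0],p[1],.06,y+90)
  except Exception as e: print(t,e)
E
```

```text
bench 123.0 block [101. 126. 146. 148.] other [118. 143. 145.]
block [254.  177.5] [ 0.4293 -0.1297  0.025 ] yaw 2.5 size [0.045  0.0233]
block [359.3 196.8] [ 0.4445 -0.0137  0.025 ] yaw 29.8 size [0.0243 0.0457]
move [-0.04 -0.05 16.77] rot [0.    0.001 0.009] rows 5
move [-0.05 -0.05 11.07] rot [0.    0.001 0.009] rows 3
1.22 max() iterable argument is empty
1.3 max() iterable argument is empty
```

play_rows --steps '[[[0,0,4,0,0,0,0.6],[0,0,8,0,0,0,0.6],[0,0,11,0,0,0,0.6],[0,0,14,0,0,0,0.6],[0,0,16,0,0,0,0.6],[0,0,16.7,0,0,0,0.6],[0,0,16.7,0,0,0,0.6],[0,0,16.7,0,0,0,0.2],[0,0,16.7,0,0,0,0.2],[0,0,16.7,0,0,0,0.2],[0,0,16.7,0,0,0,0.2],[0,0,16.7,0,0,0,0.2],[0,0,16.7,0,0,0,0.2],[0,0,16.7,0,0,0,0.2],[0,0,16.7,0,0,0,0.2],[0,0,16.7,0,0,0,0.2],[0,0,16.7,0,0,0,0.2]]]' --force 20

```text
time_s: 3.48
ee_pos: [0.4302, -0.1294, 0.0045]
eef_rot: [3.14, 0.001, 1.625]
force: [-1.6, 0.9, 8.3]
grip_width: 0.0279
```

Run:
```python
from h import *
move(.616,.115,.13,95.5)
```

```text
move [ 23.39  19.88 -12.55] rot [ 0.001  0.001 -0.042] rows 8
```

play_rows --steps '[[[0,0,-2,0,0,0,0.2],[0,0,-5,0,0,0,0.2],[0,0,-9,0,0,0,0.2],[0,0,-12.5,0,0,0,0.2],[2,1.7,-12.5,0,0,0,0.2],[5,4.3,-12.5,0,0,-0.02,0.2],[8,6.8,-12.5,0,0,-0.042,0.2],[11,9.4,-12.5,0,0,-0.042,0.2],[14,12,-12.5,0,0,-0.042,0.2],[17,14.5,-12.5,0,0,-0.042,0.2],[20,17,-12.5,0,0,-0.042,0.2],[22.4,19,-12.5,0,0,-0.042,0.2],[23.4,19.9,-12.5,0,0,-0.042,0.2],[23.4,19.9,-12.5,0,0,-0.042,0.2],[23.4,19.9,-12.5,0,0,-0.042,0.2]]]'

```text
time_s: 4.73
ee_pos: [0.6159, 0.1152, 0.129]
eef_rot: [3.141, 0.001, 1.667]
force: [-0.1, 0.0, -0.4]
grip_width: 0.0279
```

Run:
```python
from h import *
c=ctrl.camera("wrist");cv2.imwrite("pics/w2.png",c["frame"])
o=ctrl.get_obs();print(o["force"],o["grip_width"])
move(.616,.115,.045,95.5)
B=np.array([.6252,.0153]);a=np.radians(5.45);R=np.array([[np.cos(a),-np.sin(a)],[np.sin(a),np.cos(a)]])
for p in((-.037,.074),(-.037,.126),(0,0),(-.065,.165),(-.065,-.165),(-.046,0)): print(p,proj(c,[*(B+R@p),.04]).round(1))
```

```text
[-0.386303    0.45563134  0.25033408] 0.02793548033055816
move [0.05 0.03 8.42] rot [ 0.001  0.001 -0.   ] rows 3
(-0.037, 0.074) [[224.3 149.9]]
(-0.037, 0.126) [[284.2 149.9]]
(0, 0) [[142.8 191. ]]
(-0.065, 0.165) [[331.1 116.9]]
(-0.065, -0.165) [[-58.4 116.5]]
(-0.046, 0) [[138.2 139.3]]
```

View pics/w2.png

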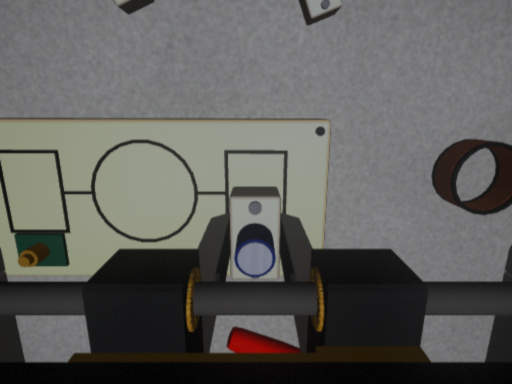

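The wrist view shows the capacitor held, with its can at (255,258). The printed outline's near corners are at (226,151) and (286,151), within 2 px of the prediction. The ring centre is near (144,190), which also agrees.

play_rows --steps '[[[0,0,3,0,0,0,0.2],[0,0,5.5,0,0,0,0.2],[0,0,7,0,0,0,0.2],[0,0,7.8,0,0,0,0.2],[0,0,8.2,0,0,0,0.2],[0,0,8.4,0,0,0,0.2],[0,0,8.45,0,0,0,0.2],[0,0,8.45,0,0,0,0.2]]]'

```text
time_s: 5.45
ee_pos: [0.6162, 0.1143, 0.0458]
eef_rot: [3.14, 0.001, 1.666]
force: [0.1, 0.3, -0.2]
grip_width: 0.0279
```

play_rows --steps '[[[0,0,0.1,0,0,0,0.2],[0,0,0.15,0,0,0,0.2],[0,0,0.15,0,0,0,0.2],[0,0,0.15,0,0,0,0.2]]]'

```text
time_s: 5.78
ee_pos: [0.6163, 0.1144, 0.0445]
eef_rot: [3.139, 0.001, 1.666]
force: [-0.7, 0.5, 0.7]
grip_width: 0.0279
```

Run:
```python
from h import *
o=ctrl.get_obs();move(.4445,-.0137,.13,119.8,o);move(.4445,-.0137,.0035,119.8,o)
```

```text
move [-11.12 -18.3   -8.58] rot [ 0.002  0.002 -0.425] rows 6
move [-11.1  -18.33   4.07] rot [ 0.002  0.002 -0.425] rows 6
```

play_rows --steps '[[[0,0,0,0,0,0,0.6],[0,0,0,0,0,0,0.6],[0,0,0,0,0,0,0.6],[0,0,0,0,0,0,0.6],[0,0,-1,0,0,0,0.6],[0,0,-4,0,0,0,0.6],[0,0,-8,0,0,0,0.6],[0,0,-8.6,0,0,0,0.6],[-2,-3.3,-8.6,0,0,-0.1,0.6],[-4,-6.6,-8.6,0,0,-0.2,0.6],[-6,-9.9,-8.6,0,0,-0.3,0.6],[-8,-13.2,-8.6,0,0,-0.425,0.6],[-10,-16.5,-8.6,0,0,-0.425,0.6],[-11.1,-18.3,-8.6,0,0,-0.425,0.6],[-11.1,-18.3,-8.6,0,0,-0.425,0.6],[-11.1,-18.3,-8.6,0,0,-0.425,0.6],[-11.1,-18.3,-8.6,0,0,-0.425,0.6]]]'

```text
time_s: 7.2
ee_pos: [0.4453, -0.0133, 0.1309]
eef_rot: [3.139, 0.003, 2.091]
force: [0.6, 0.8, -0.5]
grip_width: 0.0563
```

Run:
```python
from h import *
c=ctrl.camera("wrist");p,y=block(c,[.4445,-.0137,.025],50,thr=1.15)
move(p[0],p[1],.0035,y+90)
c=ctrl.camera("top")
block(c,[.616,.115,.065],14,thr=1.1,z=.065)
cv2.imwrite("pics/t2.png",cv2.resize(np.hstack([c["frame"][100:280,150:350],ctrl.camera("wrist")["frame"][100:280,150:350]]),None,fx=2,fy=2))
```

```text
block [255.  185.5] [ 0.4447 -0.0135  0.025 ] yaw 30.4 size [0.0242 0.0459]
move [ 0.03 -0.11 12.71] rot [ 0.002  0.003 -0.009] rows 4
block [198.5 163.5] [0.6193 0.1179 0.065 ] yaw -0.4 size [0.0602 0.0611]
```

View pics/t2.png

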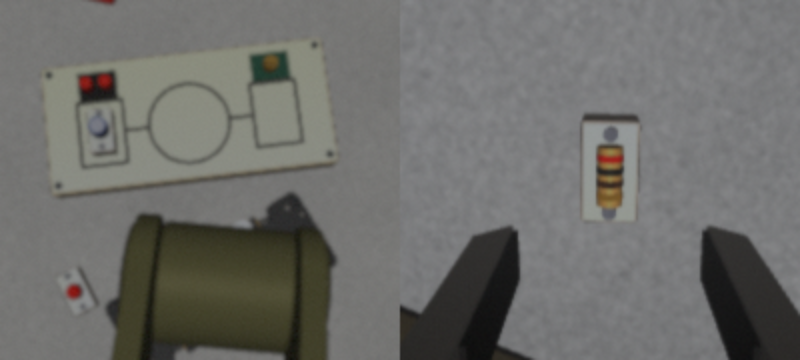

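The capacitor stands in the outline by the red posts, around (103,127). The resistor is squarely between the fingers at (610,168).

play_rows --steps '[[[0,-0.1,4,0,0,0,0.6],[0,-0.1,8,0,0,0,0.6],[0,-0.1,11,0,0,0,0.6],[0,-0.1,12.3,0,0,0,0.6],[0,-0.1,12.7,0,0,0,0.6],[0,-0.1,12.7,0,0,0,0.6],[0,-0.1,12.7,0,0,0,0.2],[0,-0.1,12.7,0,0,0,0.2],[0,-0.1,12.7,0,0,0,0.2],[0,-0.1,12.7,0,0,0,0.2],[0,-0.1,12.7,0,0,0,0.2],[0,-0.1,12.7,0,0,0,0.2],[0,-0.1,12.7,0,0,0,0.2],[0,-0.1,12.7,0,0,0,0.2]]]' --force 20

```text
time_s: 8.52
ee_pos: [0.4449, -0.0136, 0.0038]
eef_rot: [3.139, 0.003, 2.092]
force: [-0.9, 0.7, 7.3]
grip_width: 0.0276
```

Run:
```python
from h import *
o=ctrl.get_obs();print(o["ee_pos"],o["grip_width"]);move(.6352,-.0843,.11,95.5,o);move(.6352,-.0843,.0455,95.5,o)
```

```text
[ 0.44489061 -0.01363274  0.00381017] 0.02756244591576295
move [-15.63  13.01 -10.55] rot [0.003 0.002 0.425] rows 6
move [-15.62  12.99  -4.1 ] rot [0.003 0.002 0.425] rows 5
```

play_rows --steps '[[[0,0,-2,0,0,0,0.2],[0,0,-5,0,0,0,0.2],[0,0,-9,0,0,0,0.2],[0,0,-10.5,0,0,0,0.2],[-2,1.7,-10.5,0,0,0.05,0.2],[-5,4.2,-10.5,0,0,0.15,0.2],[-8,6.7,-10.5,0,0,0.25,0.2],[-11,9.2,-10.5,0,0,0.35,0.2],[-14,11.7,-10.5,0,0,0.425,0.2],[-15.6,13,-10.5,0,0,0.425,0.2],[-15.6,13,-10.5,0,0,0.425,0.2],[-15.6,13,-10.5,0,0,0.425,0.2],[-15.6,13,-8,0,0,0.425,0.2],[-15.6,13,-6,0,0,0.425,0.2],[-15.6,13,-5,0,0,0.425,0.2],[-15.6,13,-4.5,0,0,0.425,0.2],[-15.6,13,-4.2,0,0,0.425,0.2],[-15.6,13,-4.1,0,0,0.425,0.2],[-15.6,13,-4.1,0,0,0.425,0.2]]]'

```text
time_s: 10.1
ee_pos: [0.6355, -0.0841, 0.0464]
eef_rot: [3.137, 0.002, 1.667]
force: [0.5, 0.6, -0.2]
grip_width: 0.0278
```

Run:
```python
from h import *
move(.6352,-.0843,.0438,95.5)
```

```text
move [-0.02 -0.03  0.26] rot [0.004 0.002 0.   ] rows 1
```

play_rows --steps '[[[0,0,0.15,0.004,0.002,0,0.2],[0,0,0.25,0.004,0.002,0,0.2],[0,0,0.3,0.004,0.002,0,0.2],[0,0,0.3,0.004,0.002,0,0.2],[0,0,0.3,0.004,0.002,0,0.2]]]'

```text
time_s: 10.52
ee_pos: [0.6357, -0.0841, 0.0439]
eef_rot: [3.14, -0.0, 1.667]
force: [-1.2, -0.3, 4.4]
grip_width: 0.0277
```

Run:
```python
from h import *
o=ctrl.get_obs();move(.587,.328,.15,95.5,o)
```

```text
move [ 41.49  -0.86 -10.6 ] rot [ 0.001 -0.     0.001] rows 11
```

play_rows --steps '[[[0,0,0,0,0,0,0.6],[0,0,0,0,0,0,0.6],[0,0,0,0,0,0,0.6],[0,0,0,0,0,0,0.6],[0,0,-1,0,0,0,0.6],[0,0,-4,0,0,0,0.6],[0,0,-8,0,0,0,0.6],[0,0,-10.6,0,0,0,1],[4,0,-10.6,0,0,0,1],[8,0,-10.6,0,0,0,1],[12,0,-10.6,0,0,0,1],[16,0,-10.6,0,0,0,1],[20,0,-10.6,0,0,0,1],[24,-0.5,-10.6,0,0,0,1],[28,-0.5,-10.6,0,0,0,1],[32,-0.9,-10.6,0,0,0,1],[36,-0.9,-10.6,0,0,0,1],[40,-0.9,-10.6,0,0,0,1],[41.5,-0.9,-10.6,0,0,0,1],[41.5,-0.9,-10.6,0,0,0,1]]]'

```text
time_s: 12.18
ee_pos: [0.5856, 0.3313, 0.1502]
eef_rot: [3.14, -0.0, 1.671]
force: [0.3, 0.6, -0.2]
grip_width: 0.0938
```

Run:
```python
from h import *
c=ctrl.camera("wrist");im=c["frame"];cv2.imwrite("pics/w3.png",im)
o=ctrl.get_obs();print(o["ee_pos"],o["grip_width"],proj(c,[.587,.328,.035]))
c=ctrl.camera("top");block(c,[.635,-.084,.065],14,thr=1.1,z=.065)
cv2.imwrite("pics/t3.png",np.hstack([cv2.resize(c["frame"][110:220,160:330],(618,400)),]))
cv2.imwrite("pics/w3t.png",np.vstack([im,cv2.resize(c["frame"][115:200,160:330],(512,256))])[:640][40:])
```

```text
[0.58619623 0.32907207 0.15013291] 0.09411437991881978 [[250.99339386 185.66868077]]
block [288.5 153.5] [ 0.6371 -0.0824  0.065 ] yaw -2.5 size [0.0604 0.0616]
```

View pics/w3t.png

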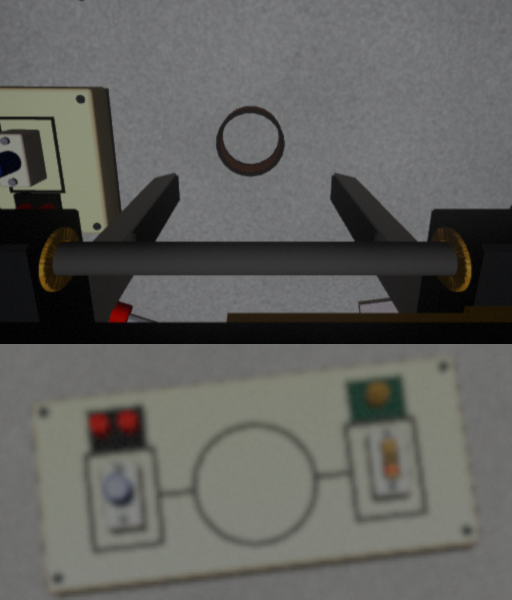

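The wrist view shows the copper rim centred at about (250,180 in the full frame). The lower half shows both blocks upright and centred in their outlines.

```bash
cat >> h.py <<'E'
def tube(c,mask,h):
    """tube on the bench seen from -x: far edge = top rim, near edge = bottom or top, sides = top rim"""
    k=max(blobs(mask,50),key=cv2.contourArea)[:,0].astype(float)
    a=cast(c,k,h);b=cast(c,k,0.);cam=-np.array(c["world_to_cam"])[:3,:3].T@np.array(c["world_to_cam"])[:3,3]
    far=a[:,0].max();near0=b[:,0].min();neart=a[:,0].min()
    print("cam x",cam[0].round(3),"far",far.round(4),"near@0",near0.round(4),"near@top",neart.round(4),"y",a[:,1].min().round(4),a[:,1].max().round(4))
    (u,v),r,_=cv2.fitEllipse(k.astype(np.float32)); print("ell",np.round([u,v,*r],1),cast(c,[u,v],h)[0].round(4))
E
python3 - <<'E'
from h import *
c=ctrl.camera("wrist");g=cv2.cvtColor(c["frame"],cv2.COLOR_BGR2GRAY)
m=np.zeros_like(g);s=(slice(135,225),slice(195,310))
m[s]=g[s]<85
u=np.zeros_like(m);tube(c,m,.035);move(.587,.329,.008)
E
```

```text
cam x 0.518 far 0.619 near@0 0.5514 near@top 0.5478 y 0.2933 0.3604
ell [253.7 180.6  67.7  69.8] [0.5827 0.3265 0.035 ]
move [2.100e-01 1.000e-02 1.422e+01] rot [0. 0. 0.] rows 4
```

Run:
```python
from h import *
move(.5852,.3268,.007,95.5)
```

```text
move [ 1.000e-02 -1.900e-01  1.432e+01] rot [ 0.001  0.    -0.   ] rows 4
```

play_rows --steps '[[[0,-0.2,4,0,0,0,1],[0,-0.2,8,0,0,0,1],[0,-0.2,11,0,0,0,1],[0,-0.2,13,0,0,0,1],[0,-0.2,14,0,0,0,1],[0,-0.2,14.3,0,0,0,1],[0,-0.2,14.3,0,0,0,1],[0,-0.2,14.3,0,0,0,0.55],[0,-0.2,14.3,0,0,0,0.55],[0,-0.2,14.3,0,0,0,0.55],[0,-0.2,14.3,0,0,0,0.55],[0,-0.2,14.3,0,0,0,0.55],[0,-0.2,14.3,0,0,0,0.55],[0,-0.2,14.3,0,0,0,0.55]]]' --force 30

```text
time_s: 13.5
ee_pos: [0.5854, 0.3268, 0.008]
eef_rot: [3.139, -0.0, 1.667]
force: [-0.6, -1.6, 6.2]
grip_width: 0.0684
```

Run:
```python
from h import *
o=ctrl.get_obs();print(o["ee_pos"],o["grip_width"]);move(.6252,.0153,.15,95.5,o)
```

```text
[0.58544149 0.32683653 0.00803268] 0.06843901730252476
move [-31.39   1.   -14.2 ] rot [ 0.002 -0.    -0.   ] rows 9
```

play_rows --steps '[[[0,0,-2,0,0,0,0.55],[0,0,-5,0,0,0,0.55],[0,0,-9,0,0,0,0.55],[0,0,-12.5,0,0,0,0.55],[0,0,-14.2,0,0,0,0.55],[-2,0,-14.2,0,0,0,0.55],[-5,0,-14.2,0,0,0,0.55],[-9,0.4,-14.2,0,0,0,0.55],[-13,0.4,-14.2,0,0,0,0.55],[-17,0.6,-14.2,0,0,0,0.55],[-21,0.6,-14.2,0,0,0,0.55],[-25,1,-14.2,0,0,0,0.55],[-28,1,-14.2,0,0,0,0.55],[-30.5,1,-14.2,0,0,0,0.55],[-31.4,1,-14.2,0,0,0,0.55],[-31.4,1,-14.2,0,0,0,0.55],[-31.4,1,-14.2,0,0,0,0.55]]]'

```text
time_s: 14.92
ee_pos: [0.625, 0.0158, 0.1498]
eef_rot: [3.14, -0.001, 1.666]
force: [1.2, 0.3, -1.8]
grip_width: 0.0688
```

Run:
```python
from h import *
o=ctrl.get_obs();print(o["ee_pos"],o["grip_width"]);move(.6252,.0153,.0485,95.5,o)
```

```text
[0.62504673 0.01575935 0.14983966] 0.06883267515905081
move [-5.000e-02 -1.000e-02  1.013e+01] rot [ 0.002 -0.001 -0.   ] rows 3
```

play_rows --steps '[[[0,0,3,0,0,0,0.55],[0,0,6,0,0,0,0.55],[0,0,8,0,0,0,0.55],[0,0,9,0,0,0,0.55],[0,0,9.6,0,0,0,0.55],[0,0,9.9,0,0,0,0.55],[0,0,10.1,0,0,0,0.55],[0,0,10.2,0,0,0,0.55],[0,0,10.25,0,0,0,0.55],[0,0,10.25,0,0,0,0.55]]]'

```text
time_s: 15.75
ee_pos: [0.6256, 0.0158, 0.0481]
eef_rot: [3.138, -0.0, 1.666]
force: [0.4, 0.2, -1.7]
grip_width: 0.0687
```

play_rows --steps '[[[0,0,0.08,0.003,0,0,0.55],[0,0,0.12,0.003,0,0,0.55],[0,0,0.12,0.003,0,0,0.55]]]'

```text
time_s: 16.0
ee_pos: [0.6259, 0.0158, 0.048]
eef_rot: [3.141, -0.0, 1.666]
force: [-4.5, 0.9, 7.0]
grip_width: 0.0684
```

Run:
```python
from h import *
o=ctrl.get_obs();move(.435,-.28,.19,95.5,o)
```

```text
move [-27.62 -21.81 -14.22] rot [ 0.001 -0.    -0.   ] rows 10
```

play_rows --steps '[[[0,0,0,0,0,0,0.9],[0,0,0,0,0,0,0.9],[0,0,0,0,0,0,0.9],[0,0,0,0,0,0,0.9],[0,0,0,0,0,0,0.9],[0,0,-2,0,0,0,0.9],[0,0,-6,0,0,0,0.9],[0,0,-10,0,0,0,0.9],[0,0,-14.2,0,0,0,0.9],[-3,-2.4,-14.2,0,0,0,0.9],[-6,-4.8,-14.2,0,0,0,0.9],[-9,-7.2,-14.2,0,0,0,0.9],[-12,-9.5,-14.2,0,0,0,0.9],[-15,-11.9,-14.2,0,0,0,0.9],[-18,-14.2,-14.2,0,0,0,0.9],[-21,-16.6,-14.2,0,0,0,0.9],[-24,-19,-14.2,0,0,0,0.9],[-27,-21.3,-14.2,0,0,0,0.9],[-27.6,-21.8,-14.2,0,0,0,0.9],[-27.6,-21.8,-14.2,0,0,0,0.9]]]'

```text
time_s: 17.67
ee_pos: [0.434, -0.2814, 0.1898]
eef_rot: [3.141, -0.0, 1.663]
force: [0.8, 0.4, -0.6]
grip_width: 0.0843
```

Run:
```python
from h import *
c=ctrl.camera("wrist");im=c["frame"];hsv=cv2.cvtColor(im,cv2.COLOR_BGR2HSV)
print(ctrl.get_obs()["ee_pos"])
m=cv2.inRange(hsv,(40,90,20),(85,255,255));tube(c,cv2.morphologyEx(m,cv2.MORPH_CLOSE,np.ones((5,5))),.065)
print("bright rim:");tube(c,cv2.inRange(hsv,(40,120,110),(85,255,255)),.065)
t=ctrl.camera("top");g=cv2.cvtColor(t["frame"],cv2.COLOR_BGR2GRAY)
cv2.imwrite("pics/w4.png",np.vstack([im,cv2.resize(t["frame"][115:200,160:330],(512,256))])[40:640])
```

```text
[ 0.43486952 -0.28015482  0.18979822]
cam x 0.365 far 0.4603 near@0 0.4189 near@top 0.4094 y -0.3059 -0.262
ell [251.9 183.4  41.9  48.5] [ 0.4352 -0.284   0.065 ]
bright rim:
cam x 0.365 far 0.4602 near@0 0.4283 near@top 0.4171 y -0.3058 -0.262
ell [251.7 186.3  40.5  42.2] [ 0.4382 -0.2839  0.065 ]
```

View pics/w4.png

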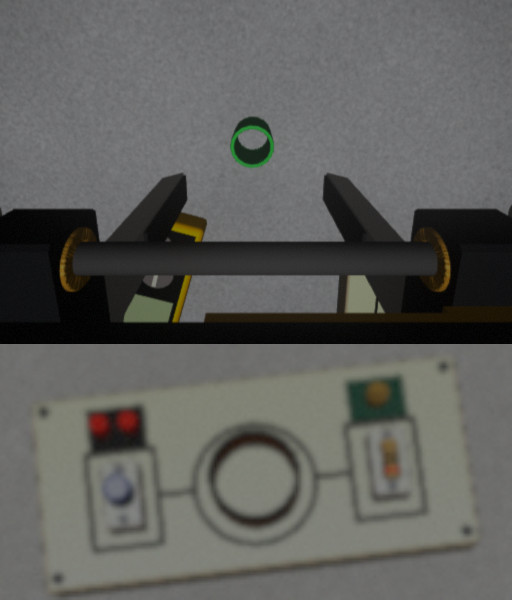

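The green rim is at (252,187 in the full frame), and its measured diameter is about 43 mm, which fits. The copper coil stands concentric in the ring.

Run:
```python
from h import *
move(.438,-.2839,.040,95.5)
```

```text
move [-0.48  0.2  14.98] rot [ 0.001 -0.    -0.001] rows 4
```

play_rows --steps '[[[-0.4,0.25,4,0,0,0,0.9],[-0.4,0.25,8,0,0,0,0.9],[-0.4,0.25,11.5,0,0,0,0.9],[-0.4,0.25,13.8,0,0,0,0.9],[-0.4,0.25,14.8,0,0,0,0.9],[-0.4,0.25,15,0,0,0,0.9],[-0.4,0.25,15,0,0,0,0.9],[-0.4,0.25,15,0,0,0,0.35],[-0.4,0.25,15,0,0,0,0.35],[-0.4,0.25,15,0,0,0,0.35],[-0.4,0.25,15,0,0,0,0.35],[-0.4,0.25,15,0,0,0,0.35],[-0.4,0.25,15,0,0,0,0.35],[-0.4,0.25,15,0,0,0,0.35],[-0.4,0.25,15,0,0,0,0.35],[-0.4,0.25,15,0,0,0,0.35]]]' --force 30

```text
time_s: 19.1
ee_pos: [0.4386, -0.2832, 0.04]
eef_rot: [3.14, -0.0, 1.666]
force: [-0.6, 0.2, 3.0]
grip_width: 0.0449
```

Run:
```python
from h import *
o=ctrl.get_obs();print(o["ee_pos"],o["grip_width"]);move(.6255,.0157,.17,95.5,o)
```

```text
[ 0.43855227 -0.28318262  0.03999106] 0.04485210008813896
move [ 27.98  21.46 -12.97] rot [ 0.001 -0.    -0.001] rows 10
```

play_rows --steps '[[[0,0,-2,0,0,0,0.35],[0,0,-5,0,0,0,0.35],[0,0,-9,0,0,0,0.35],[0,0,-13,0,0,0,0.35],[1.5,1.1,-13,0,0,0,0.35],[4,3,-13,0,0,0,0.35],[7,5.4,-13,0,0,0,0.35],[10,7.7,-13,0,0,0,0.35],[13,10,-13,0,0,0,0.35],[16,12.3,-13,0,0,0,0.35],[19,14.6,-13,0,0,0,0.35],[22,16.9,-13,0,0,0,0.35],[25,19.2,-13,0,0,0,0.35],[27,20.7,-13,0,0,0,0.35],[28,21.5,-13,0,0,0,0.35],[28,21.5,-13,0,0,0,0.35],[28,21.5,-13,0,0,0,0.35],[28,21.5,-13,0,0,0,0.35]]]'

```text
time_s: 20.6
ee_pos: [0.6253, 0.0148, 0.1701]
eef_rot: [3.141, 0.0, 1.665]
force: [0.4, 0.5, -1.9]
grip_width: 0.0446
```

Run:
```python
from h import *
c=ctrl.camera("wrist");im=c["frame"];o=ctrl.get_obs();print(o["ee_pos"],o["grip_width"],o["force"]);move(.6255,.0157,.0805,95.5,o)
cv2.imwrite("pics/w5.png",im)
```

```text
[0.6253384  0.01462718 0.17029749] 0.04496002402538977 [ 0.10578579 -0.47988572 -2.6219622 ]
move [0.11 0.02 8.98] rot [ 0.001  0.    -0.002] rows 3
```

View pics/w5.png

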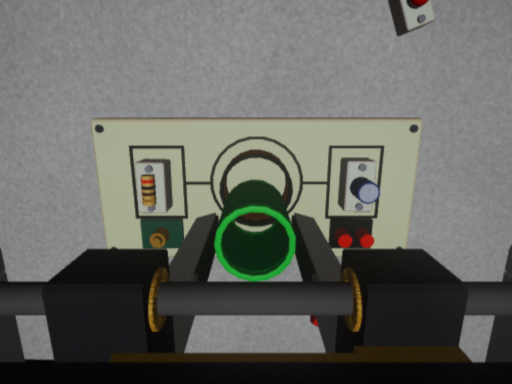

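The green coil hangs upright at (256,240), in line with the copper coil in the ring at (256,187). Both blocks are unmoved.

play_rows --steps '[[[0.1,0,3,0,0,0,0.35],[0.1,0,5,0,0,0,0.35],[0.1,0,6.5,0,0,0,0.35],[0.1,0,7.7,0,0,0,0.35],[0.1,0,8.4,0,0,0,0.35],[0.1,0,8.8,0,0,0,0.35],[0.1,0,8.95,0,0,0,0.35],[0.1,0,9.05,0,0,0,0.35],[0.1,0,9.05,0,0,0,0.35]]]'

```text
time_s: 21.4
ee_pos: [0.6256, 0.0156, 0.0804]
eef_rot: [3.14, 0.0, 1.664]
force: [0.9, -0.9, -2.3]
grip_width: 0.0448
```

play_rows --steps '[[[0,0,0.06,0,0,0,0.35],[0,0,0.1,0,0,0,0.35],[0,0,0.1,0,0,0,0.35]]]'

```text
time_s: 21.65
ee_pos: [0.626, 0.0156, 0.0801]
eef_rot: [3.138, 0.0, 1.665]
force: [-0.4, 0.1, 1.3]
grip_width: 0.0445
```

Run:
```python
from h import *
o=ctrl.get_obs();move(.402,.265,.19,95.5,o)
```

```text
move [ 26.93 -19.93 -11.06] rot [ 0.003  0.    -0.002] rows 9
```

play_rows --steps '[[[0,0,0,0,0,0,0.65],[0,0,0,0,0,0,0.65],[0,0,0,0,0,0,0.65],[0,0,0,0,0,0,0.65],[0,0,0,0,0,0,0.65],[0,0,-2,0,0,0,0.65],[0,0,-6,0,0,0,0.65],[0,0,-11,0,0,0,0.65],[3,-2.2,-11,0,0,0,0.65],[6,-4.4,-11,0,0,0,0.65],[9,-6.7,-11,0,0,0,0.65],[12,-8.9,-11,0,0,0,0.65],[15,-11.1,-11,0,0,0,0.65],[18,-13.3,-11,0,0,0,0.65],[21,-15.5,-11,0,0,0,0.65],[24,-17.8,-11,0,0,0,0.65],[26,-19.2,-11,0,0,0,0.65],[26.9,-19.9,-11,0,0,0,0.65],[26.9,-19.9,-11,0,0,0,0.65],[26.9,-19.9,-11,0,0,0,0.65]]]'

```text
time_s: 23.32
ee_pos: [0.4027, 0.2646, 0.1895]
eef_rot: [3.138, 0.0, 1.665]
force: [-0.1, -0.6, -0.3]
grip_width: 0.0611
```

Run:
```python
from h import *
c=ctrl.camera("wrist");im=c["frame"];hsv=cv2.cvtColor(im,cv2.COLOR_BGR2HSV)
print(ctrl.get_obs()["ee_pos"], ctrl.get_obs()["grip_width"])
m=np.zeros((384,512),np.uint8);m[100:240,190:330]=cv2.inRange(hsv,(20,110,70),(38,255,255))[100:240,190:330];tube(c,m,.095)
t=ctrl.camera("top")
cv2.imwrite("pics/w6.png",np.vstack([im,cv2.resize(t["frame"][115:200,160:330],(512,256))])[40:640])
```

```text
[0.40305044 0.26415298 0.18936861] 0.06106455412652757
cam x 0.333 far 0.414 near@0 0.4113 near@top 0.3911 y 0.2604 0.2825
ell [262.  190.   23.6  23.9] [0.4024 0.2714 0.095 ]
```

View pics/w6.png

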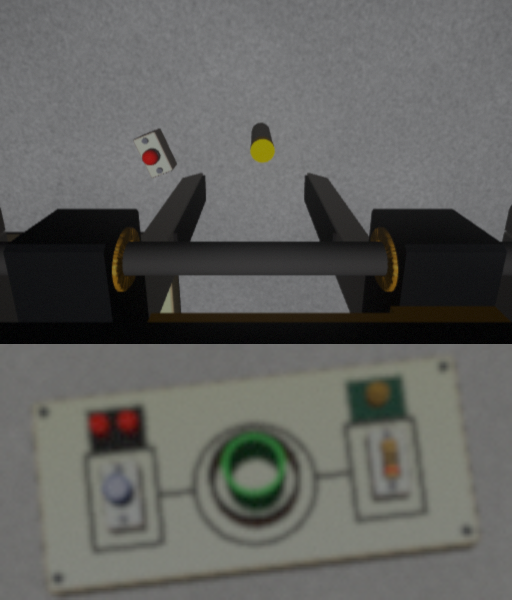

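The yellow core end is at (262,190 in the full frame), 22 mm across as it should be. The green coil stands upright inside the copper coil.

Run:
```python
from h import *
move(.4024,.2714,.070,95.5)
t=ctrl.camera("top");hsv=cv2.cvtColor(t["frame"],cv2.COLOR_BGR2HSV)
m=np.zeros((384,512),np.uint8);m[135:185,222:265]=cv2.inRange(hsv,(40,90,30),(85,255,255))[135:185,222:265];tube(t,m,.105)
```

```text
move [ 0.76 -0.04 11.93] rot [ 0.003  0.001 -0.003] rows 3
cam x 0.451 far 0.6502 near@0 0.6196 near@top 0.5981 y -0.0078 0.0408
ell [243.8 155.6  20.9  24.1] [0.6249 0.016  0.105 ]
```

play_rows --steps '[[[0.75,0,3,0.003,0,0,0.65],[0.75,0,6,0.003,0,0,0.65],[0.75,0,9,0.003,0,0,0.65],[0.75,0,11,0.003,0,0,0.65],[0.75,0,11.8,0.003,0,0,0.65],[0.75,0,12,0.003,0,0,0.65],[0.75,0,12,0.003,0,0,0.65],[0.75,0,12,0.003,0,0,0.13],[0.75,0,12,0.003,0,0,0.13],[0.75,0,12,0.003,0,0,0.13],[0.75,0,12,0.003,0,0,0.13],[0.75,0,12,0.003,0,0,0.13],[0.75,0,12,0.003,0,0,0.13],[0.75,0,12,0.003,0,0,0.13],[0.75,0,12,0.003,0,0,0.13],[0.75,0,12,0.003,0,0,0.13]]]' --force 35

```text
time_s: 24.8
ee_pos: [0.403, 0.2714, 0.0694]
eef_rot: [3.141, 0.0, 1.663]
force: [-0.1, 1.7, 2.8]
grip_width: 0.0214
```

Run:
```python
from h import *
o=ctrl.get_obs();print(o["ee_pos"],o["grip_width"]);move(.6258,.0157,.23,95.5,o)
```

```text
[0.40295042 0.27141213 0.06940847] 0.02135547338378242
move [-27.52  19.84 -16.04] rot [ 0.     0.    -0.004] rows 9
```

play_rows --steps '[[[0,0,-2,0,0,0,0.13],[0,0,-5,0,0,0,0.13],[0,0,-9,0,0,0,0.13],[0,0,-13,0,0,0,0.13],[0,0,-16,0,0,0,0.13],[-0.8,0.6,-16,0,0,0,0.13],[-2.5,1.8,-16,0,0,0,0.13],[-5,3.6,-16,0,0,0,0.13],[-7.5,5.4,-16,0,0,0,0.13],[-10,7.2,-16,0,0,0,0.13],[-12.5,9,-16,0,0,0,0.13],[-15,10.8,-16,0,0,0,0.13],[-17.5,12.6,-16,0,0,0,0.13],[-20,14.4,-16,0,0,0,0.13],[-22.5,16.2,-16,0,0,0,0.13],[-24.8,17.9,-16,0,0,0,0.13],[-26.5,19.1,-16,0,0,0,0.13],[-27.5,19.8,-16,0,0,0,0.13],[-27.5,19.8,-16,0,0,0,0.13],[-27.5,19.8,-16,0,0,0,0.13]]]'

```text
time_s: 26.47
ee_pos: [0.6251, 0.0155, 0.228]
eef_rot: [-3.14, -0.0, 1.662]
force: [-0.5, 0.3, -2.9]
grip_width: 0.0215
```

Run:
```python
from h import *
c=ctrl.camera("wrist");im=c["frame"];o=ctrl.get_obs();print(o["ee_pos"],o["grip_width"],o["force"]);move(.6258,.0157,.110,95.5,o)
s=ctrl.camera("side")
cv2.imwrite("pics/w7.png",np.hstack([im[60:360,110:410],cv2.resize(s["frame"][60:260,180:340],(400,500))[:300]]))
cv2.imwrite("pics/s7.png",s["frame"])
```

```text
[0.6249064  0.01606312 0.22847999] 0.021585850725334286 [ 0.40725155  0.18338937 -2.50533828]
move [-0.04  0.1  11.85] rot [-0.001 -0.    -0.004] rows 3
```

View pics/w7.png

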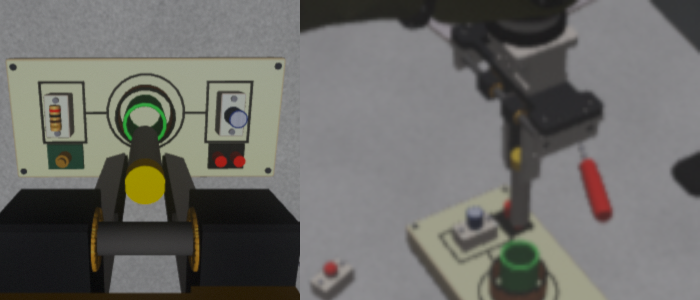

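The core hangs in the jaws above the green coil with no visible lean in either view. The blocks and coils are in place.

play_rows --steps '[[[0,0.1,3,0,0,0,0.13],[0,0.1,5,0,0,0,0.13],[0,0.1,7,0,0,0,0.13],[0,0.1,8.8,0,0,0,0.13],[0,0.1,10.2,0,0,0,0.13],[0,0.1,11,0,0,0,0.13],[0,0.1,11.5,0,0,0,0.13],[0,0.1,11.75,0,0,0,0.13],[0,0.1,11.85,0,0,0,0.13],[0,0.1,11.85,0,0,0,0.13]]]'

```text
time_s: 27.4
ee_pos: [0.626, 0.0166, 0.111]
eef_rot: [3.141, 0.0, 1.664]
force: [0.4, 0.2, -2.8]
grip_width: 0.0212
```

play_rows --steps '[[[0,0,0.1,0,0,0,0.13],[0,0,0.15,0,0,0,0.13],[0,0,0.17,0,0,0,0.13],[0,0,0.17,0,0,0,0.13]]]'

```text
time_s: 27.73
ee_pos: [0.6261, 0.0166, 0.1095]
eef_rot: [3.141, 0.0, 1.664]
force: [-0.3, -0.8, -2.9]
grip_width: 0.0211
```

play_rows --steps '[[[0,0,0.06,0,0,0,0.13],[0,0,0.1,0,0,0,0.13],[0,0,0.1,0,0,0,0.13]]]'

```text
time_s: 27.98
ee_pos: [0.6264, 0.0166, 0.1094]
eef_rot: [3.14, 0.0, 1.664]
force: [-2.1, 0.8, 6.0]
grip_width: 0.0215
```

play_rows --steps '[[[0,0,0,0,0,0,0.5],[0,0,0,0,0,0,0.5],[0,0,0,0,0,0,0.5],[0,0,0,0,0,0,0.5],[0,0,0,0,0,0,0.5],[0,0,-2,0,0,0,0.5],[0,0,-5,0,0,0,0.5],[0,0,-9,0,0,0,0.5],[0,0,-12,0,0,0,0.5],[0,-4,-12,0,0,0,0.5],[0,-8,-12,0,0,0,0.5],[0,-12,-12,0,0,0,0.5],[0,-16,-12,0,0,0,0.5],[0,-20,-12,0,0,0,0.5],[0,-22,-12,0,0,0,0.5],[0,-22,-12,0,0,0,0.5],[0,-22,-12,0,0,0,0.5]]]'

```text
time_s: 29.4
ee_pos: [0.4071, -0.0039, 0.2297]
eef_rot: [3.138, 0.001, 1.663]
force: [0.4, 0.6, -0.5]
grip_width: 0.0468
```

Run:
```python
from h import *
t=ctrl.camera("top");s=ctrl.camera("side");o=ctrl.get_obs();print(o["ee_pos"],o["force"])
cv2.imwrite("pics/f.png",np.vstack([cv2.resize(t["frame"][110:205,160:330],(537,300)),cv2.resize(s["frame"][125:235,170:367],(537,300))]))
for n,c in(("top",t),("side",s)):
    hsv=cv2.cvtColor(c["frame"],cv2.COLOR_BGR2HSV);u,v=proj(c,[.626,.016,.135])[0].astype(int)
    m=np.zeros((384,512),np.uint8);q=(slice(v-12,v+13),slice(u-12,u+13));m[q]=cv2.inRange(hsv,(20,120,70),(38,255,255))[q]
    b=blobs(m,5);print(n,(u,v))
    for k in b: M=cv2.minAreaRect(k);print("yellow",np.round(M[0],1),cast(c,M[0],.135)[0].round(4))
```

```text
[ 0.40790122 -0.00377036  0.22920575] [-0.50349278  0.18705137 -0.26823065]
top (np.int64(243), np.int64(151))
yellow [242.5 151.5] [0.6262 0.0176 0.135 ]
side (np.int64(267), np.int64(153))
yellow [267.5 154. ] [0.6258 0.0145 0.135 ]
```

View pics/f.png

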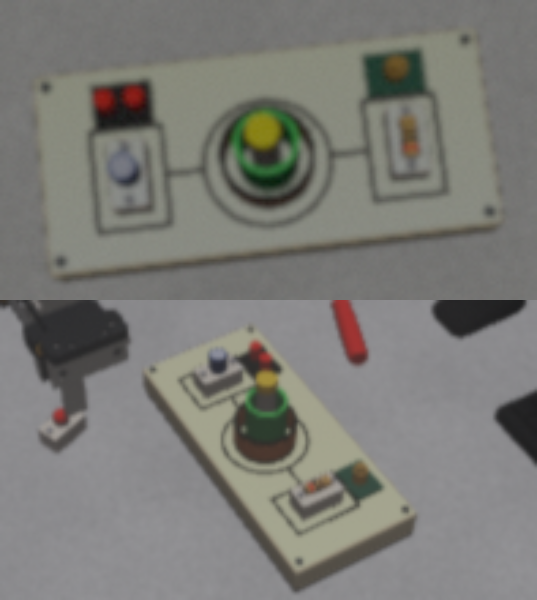

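Everything stands upright and nested, the core top is at the right spot in both views, and the arm is clear.

```bash
python3 -c "
from station import ctrl
print(ctrl.hand_in())"
```

```text
the job is handed in; nothing more can be done
None
```

The circuit is laid out and handed in at about 29.5 s of robot time. No verdict comes back from the hand-in.

- **What I did:** The capacitor block is in the outline by the black output plate, and the resistor block is in the one by the green input plate. In the ring I built the transformer in order: copper coil, green coil, steel core. I set each part down gently and lifted the arm clear after releasing it.
- **Last checks:** The top and side pictures show both blocks lengthwise and centred in their outlines by eye, and all three transformer parts upright and nested. Casting the yellow core end onto its expected height of 135 mm put it within about 2.5 mm of the ring centre in both views. The wrist force was near zero with the arm away.
- **Not fully confirmed:**
  - My automatic re-measurement of the two placed blocks failed, because it picked up the bright board instead, so their centring rests on the pictures and the release poses.
  - When I let go of the capacitor, the wrist force barely showed contact, so it may have settled a fraction of a millimetre.
  - I never moved the arm low near the lamp or the multimeter, but I did not measure their positions again at the end.

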